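Hang the red rest bracket on the slotted post

TASK

Pick up the red bracket with the two hooks, press its hooks into the two slots of the blue post, then lower it until it is hooked in fully home with its arm level, and let go. Leave the yellow bracket and the green paint tin where they stand.

Things in the scene. Friction and masses are not known exactly. Their poses are not given: they have to be found in the camera images.
- hook_bracket: Red L bracket (in mm), 0.4 kg, standing on its arm. Origin: foot of back plate's rear face, mid-width; +x: way its hooks point, z up. Plate 60 wide, 105 high, 5 thick. Arm 40 wide to x=-195. On it the grip rib: y -6..6, x -160..-35, z 8..58 (pinch across y near x=-90, z=35). Steel hooks on rear, 20 wide, 22 long, z 4..30 and 74..100: necks with undersides z 20, 90; noses hang 16 lower.
- post: Blue post (in mm), fixed, 110 wide, 225 high; foot plate 8 high, 30 to front. Origin: foot of front face, mid-width; +x into the post. Face 6 thick, two slots 40 wide, z 80..126, 150..196. Axes parallel, hooks enter along +x with bracket origin at z 76..96 (best 86), up to 10 off centre, till plate meets face (x=0); then down: home at bracket origin z 60, necks on slots' lower edges.
- plain_bracket: Yellow bracket of the same shape and size as the red one but with bolt holes and no hooks: not wanted, leave alone. Loose, standing on the bench; same origin and axes as the red one.
- paint_tin: Green paint tin, loose, 84 mm in diameter, 95 mm high, 0.7 kg; leave alone. Origin: centre of its underside, z up.
There are look-alikes about, which are no part of the job. Of the things shaped like the hook_bracket, the red one is meant.

How it is judged:
At the end, for the whole second after the job is handed in: The red bracket hangs at rest with both hooks lowered in the slots: origin within 8 mm of its seated height (60 mm above the post's origin), 14 mm of the centre line and 10 mm of the front face; within 9 degrees of upright and 14 degrees of square to the post (z of hook_bracket in the frame of post between 0.052 and 0.068 m and y of hook_bracket in the frame of post between -0.014 and 0.014 m and x of hook_bracket in the frame of post between -0.01 and 0.008 m and angle between hook_bracket's own z axis and vertical below 0.16 rad and angle between the x axis of hook_bracket and the x axis of post, either way round below 0.25 rad and linear speed of hook_bracket below 0.02 m/s); the robot touches nothing.
It fails at once if the yellow bracket is shifted by more than 40 mm (distance of plain_bracket from where it was at the start of the episode above 0.04 m).
It fails at once if the green paint tin is shifted by more than 40 mm or tipped (distance of paint_tin from where it was at the start of the episode above 0.04 m or angle between paint_tin's own z axis and vertical above 0.5 rad).
It also fails if it takes over 45 s, if anything falls off the work surface, if the arm or the gripper's body presses on something with over 40 N, if the wrist force passes 120 N, or if a joint passes its speed limit or range.

ROBOT

A 6-joint arm with a two-finger parallel gripper is mounted at the origin on the work surface. World frame = base frame: x ahead of the robot, y to its left, z up, the work surface at z = 0. Lengths are in m, angles in rad, forces in N, time in s.
With the tool pointing down it reaches from about 0.3 to 0.775 m from the base axis. Payload 14.6 kg.
Tool frame: the origin (TCP) lies at the very end of the fingers, on their centre line; the grasp point (between the pads) lies 19 mm behind it; z points along the fingers, x is the direction in which the jaws open and shut, and the axes are right-handed (so a half turn about z gives the same grasp; the last joint's range is limited). The gripper opens to 94 mm and grips with 3 to 60 N. Pads are 16 mm wide; open, the fingers measure 119 mm over their backs; the gripper's body (75 mm by 177 mm) begins 78 mm behind the grasp point.
Start: joints at [1.115, 0.3, 1.521, -0, 1.321, -0.067], TCP at [0.208, 0.509, 0.205] pointing down, gripper open.
Joint ranges: [-3.03, 3.03], [-0.79, 2.21], [0.23, 2.52], [-1.04, 4.18], [0, 3.07], [-2.55, 2.55]. Speed limits (rad/s): [2.22, 2.22, 2.57, 3.14, 3.14, 3.14].

INTERFACE

Orientations are given as a unit quaternion [w, x, y, z].
In Python, from workcell import robot gives the robot as it stands.
- The arm moves only by the tool apply_moves, never from a script. Its argument "moves" is a list of rows, each a list of 4 numbers: the shift along the tool's x, y, z in m, then the turn about the tool's z in rad. In form: [[x, y, z, yaw], ...]. A call has 1 to 5 rows; each row is the pose to reach, as a shift and turn from the pose commanded when the call began, along the tool's axes at that moment; what a row does not reach only later rows make up. A row lasts 1/10 s, in which the tool goes at most 50 mm and 8.59 degrees, less where a joint would pass 70% of its speed; a pose out of reach is approached as far as the arm can. A call with a gripper value outside its range is refused whole. "hand" is the closure, from 0 (fully open) to 1 (shut), set as the call begins (left out, the last holds). The fingers move at their own pace and stop on an object; the grip force is fixed at half the most. Time passes only in rows, so rows that repeat a pose let the fingers close. It gives the time, the measured TCP pose, the force and the opening at its end, in the units of the state.
- robot.get_obs(): the state, without advancing time (a new reading comes with each control period).
- robot.capture(name): name is "side" or "top" or "wrist"; returns a dict with "image" (400x640x3 uint8, red, green, blue), "fx", "fy", "cx", "cy" (pixels), "dist" ([k1, k2, p1, p2, k3] as OpenCV has them; the pictures are not rectified), "rvec" (rotation vector, rad) and "tvec" (3), from world to camera coordinates, as OpenCV has them; the wrist camera has in their place "tool_from_camera" (4x4, takes a point from camera to tool coordinates, whose origin is the TCP and whose axes are the tool frame's). Camera axes: x right, y down, z forward; pixel columns grow to the right and rows downward; lengths in m; the calibration is good to about 2 mm. A picture is of the moment at which its call begins: read the wrist's pose just before it. There is no depth.
- robot.finish_job(): hands the job in, once; it reports no verdict.
The state is a dict: "t": time; "joint_positions": joint angles; "joint_vel": joint speeds; "joint_efforts": joint torques, N m; "position": TCP position; "orientation": TCP orientation; "contact_force": force on the tool from outside, world axes, zero at the start; "wrist_torque": the same for the moment, N m; "width": finger opening in m.
Only numpy, scipy, OpenCV 4.12 (cv2) and the standard library are available. Lean on these libraries where they do the work, as an engineer would, in place of code of your own. Each camera call takes 0.05 s, during which the arm holds its last target. There are 200 camera calls.

## Working session

There is one attempt and no reset: what is moved stays moved. The work goes in short steps, Python scripts to look and compute and a tool call to move; the robot and the scene stay as the last step left them, time stands still between calls to the robot, and variables do not carry over. Pictures are saved under pics/ and viewed, about 8 in all and at most 12, crops included, and the job is handed in when it is done.

Besides the shell and the picture viewer there is one more tool, called after "Call:" as name(argument=value, ...), one argument or row to a line, values as JSON. apply_moves: Moves the arm, as the interface text tells. Its arguments: {"type":"object","properties":{"moves":{"type":"array"},"hand":{"type":"number"}},"required":["moves"]}

```bash
mkdir -p pics; cat > h.py <<'E'
import numpy as np, cv2, pickle
from workcell import robot
def cap(n):
    o=robot.get_obs(); c=robot.capture(n); c['obs']=o
    pickle.dump(c,open(f'{n}.pkl','wb')); return c
def load(n): return pickle.load(open(f'{n}.pkl','rb'))
def save(c,name): cv2.imwrite('pics/'+name,cv2.cvtColor(c['image'],cv2.COLOR_RGB2BGR))
def qR(q):
    from scipy.spatial.transform import Rotation as R
    return R.from_quat([q[1],q[2],q[3],q[0]]).as_matrix()
def pose(c):  # R (cam->world), origin
    if 'rvec' in c:
        R=cv2.Rodrigues(np.array(c['rvec'],float))[0]; return R.T,-R.T@np.array(c['tvec'],float).ravel()
    T=np.array(c['tool_from_camera']); W=np.eye(4); W[:3,:3]=qR(c['obs']['orientation']); W[:3,3]=c['obs']['position']
    M=W@T; return M[:3,:3],M[:3,3]
def K(c): return np.array([[c['fx'],0,c['cx']],[0,c['fy'],c['cy']],[0,0,1.]])
def onplane(c,px,z):
    R,o=pose(c); p=cv2.undistortPoints(np.array(px,float).reshape(-1,1,2),K(c),np.array(c['dist'],float)).reshape(-1,2)
    d=np.c_[p,np.ones(len(p))]@R.T
    return o+d*((z-o[2])/d[:,2])[:,None]
def proj(c,P):
    R,o=pose(c); r=cv2.Rodrigues(R.T)[0]
    return cv2.projectPoints(np.array(P,float).reshape(-1,1,3),r,-R.T@o,K(c),np.array(c['dist'],float))[0].reshape(-1,2)
E
python3 - <<'E'
from h import *
for n in ('top','side','wrist'):
    c=cap(n); save(c,n+'0.png'); R,o=pose(c); print(n,o.round(3),R[:,2].round(2))
print(robot.get_obs())
E
```

```text
top [0.317 0.01  1.038] [ 0.2  -0.   -0.98]
side [ 0.413 -0.901  0.725] [ 0.08  0.79 -0.6 ]
wrist [0.146 0.535 0.384] [ 0.22 -0.09 -0.97]
{'t': 0.15, 'joint_positions': array([ 1.11541779e+00,  3.00352924e-01,  1.52140366e+00,  3.84771074e-05,
        1.32066474e+00, -6.65868542e-02]), 'joint_vel': array([ 1.99936364e-03, -1.82561024e-03, -1.31945734e-03,  3.06433189e-04,
       -2.88763757e-05, -1.25797595e-04]), 'joint_efforts': array([ 1.47083923e-03, -5.31957328e+01, -3.52823424e+01,  7.08789658e-02,
        2.35958659e-02, -3.79902735e-05]), 'position': array([0.20839769, 0.50879891, 0.2050262 ]), 'orientation': array([ 1.91327914e-04,  8.30385195e-01,  5.57189605e-01, -3.67988629e-04]), 'contact_force': array([-0.42176634,  0.2265493 ,  0.81311417]), 'wrist_torque': array([-0.02382807,  0.00028395,  0.03670879]), 'width': 0.09369379324419709}
```

View pics/top0.png

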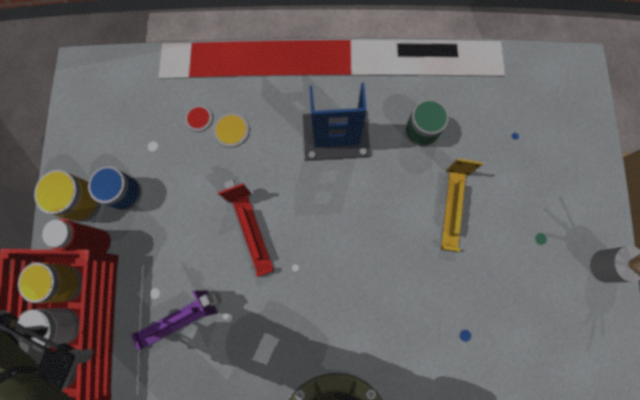

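View pics/side0.png

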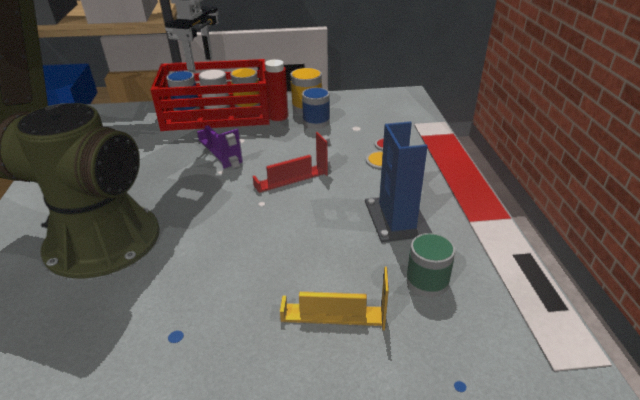

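The top view shows the red bracket with its plate near (235,192) and arm end near (263,272). The post's front face spans columns 313–367 and rows 108–147, the tin is at (427,120) and the yellow bracket at (458,205). The side view agrees. The purple bracket is a look-alike.

```bash
python3 - <<'E'
from h import *
t=load('top'); im=cv2.cvtColor(t['image'],cv2.COLOR_RGB2BGR)
a=cv2.resize(im[70:170,290:460],None,fx=4.5,fy=4.5,interpolation=cv2.INTER_CUBIC)
b=cv2.resize(im[170:290,205:290],None,fx=4,fy=4,interpolation=cv2.INTER_CUBIC)
h=max(a.shape[0],b.shape[0]); 
out=np.zeros((600,800,3),np.uint8); 
b=cv2.resize(im[175:285,205:290],None,fx=3,fy=3,interpolation=cv2.INTER_CUBIC)
a=cv2.resize(im[70:170,290:380],None,fx=5.5,fy=5.5,interpolation=cv2.INTER_CUBIC)
out[:a.shape[0],:a.shape[1]]=a; out[:b.shape[0],500:500+b.shape[1]]=b
cv2.imwrite('pics/crop1.png',out)
E
```

```text
(no output)
```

View pics/crop1.png

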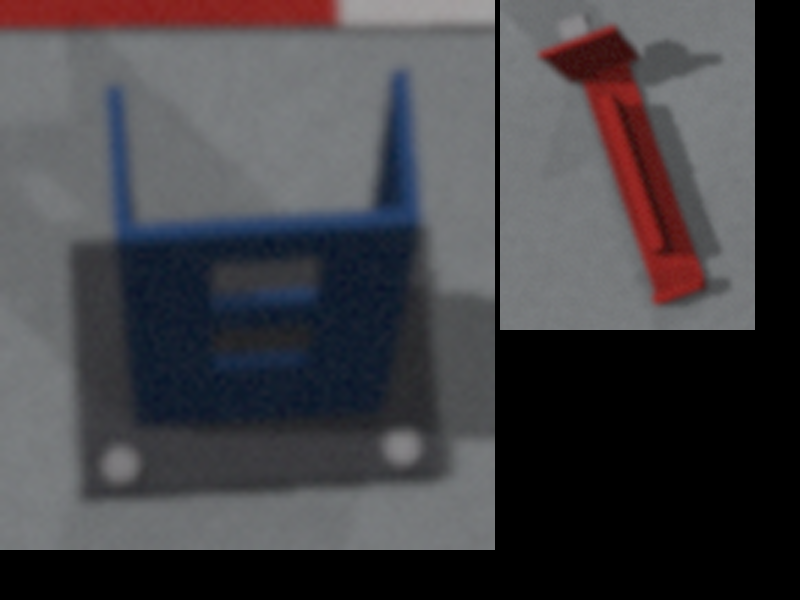

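```bash
python3 - <<'E'
from h import *
t=load('top')
A=lambda *p:[(x/5.5+290-.4,y/5.5+70-.4) for x,y in p]
B=lambda *p:[((x-500)/3+205-.3,y/3+175-.3) for x,y in p]
print('top face',onplane(t,A((120,232),(420,216)),.225).round(4).tolist())
print('bot face',onplane(t,A((140,424),(385,412)),.008).round(4).tolist())
print('foot',onplane(t,A((88,497),(448,474)),.008).round(4).tolist())
print('slot upper lower edge',onplane(t,A((212,304),(317,296)),.150).round(4).tolist())
print('slot lower lower edge',onplane(t,A((217,368),(311,360)),.080).round(4).tolist())
print('plate top',onplane(t,B((541,55),(616,28)),.105).round(4).tolist())
print('rib top R edge',onplane(t,B((615,95),(657,250)),.058).round(4).tolist())
print('arm end',onplane(t,B((655,303),(704,287)),.02).round(4).tolist())
print('tin',onplane(t,[(430,115)],.095).round(4).tolist(), 'yel',onplane(t,[(455,250),(465,163)],[.03,.105][0]).round(3).tolist())
E
```

```text
top face [[0.6527, 0.0416, 0.225], [0.658, -0.0657, 0.225]]
bot face [[0.6511, 0.0411, 0.008], [0.6558, -0.0677, 0.008]]
foot [[0.6177, 0.0641, 0.008], [0.6269, -0.0948, 0.008]]
slot upper lower edge [[0.6535, 0.0089, 0.15], [0.6565, -0.0318, 0.15]]
slot lower lower edge [[0.6518, 0.007, 0.08], [0.655, -0.0321, 0.08]]
plate top [[0.5169, 0.2487, 0.105], [0.5365, 0.1945, 0.105]]
rib top R edge [[0.4956, 0.2029, 0.058], [0.3793, 0.1686, 0.058]]
arm end [[0.3415, 0.1756, 0.02], [0.3535, 0.1383, 0.02]]
tin [[0.6972, -0.2241, 0.095]] yel [[0.395, -0.28, 0.03], [0.601, -0.318, 0.03]]
```

The post's front face centre is near (0.654, -0.012) with a yaw of about 0.05. The red bracket's grip point is near (0.443, 0.194) with a yaw of about 0.295. Next I move above the bracket.

```bash
cat >> h.py <<'E'
def go(xyz,yaw):  # yaw = wanted bracket yaw; tool x lies along bracket +y
    o=robot.get_obs(); R=qR(o['orientation']); s=R.T@(np.array(xyz)-o['position'])
    a=np.arctan2(R[1,0],R[0,0]); dy=-(yaw+np.pi/2-a); dy=(dy+np.pi)%(2*np.pi)-np.pi
    print('t',o['t'],'pos',o['position'].round(4),'xang',round(a-np.pi/2,4),'tilt',R[:,2].round(4),'shift',s.round(4),'turn',round(dy,4),'F',o['contact_force'].round(1),'w',round(o['width'],4))
E
python3 -c "
from h import *
go([.443,.1935,.2],.295)"
```

```text
t 0.15 pos [0.2084 0.5088 0.205 ] xang -0.3888 tilt [-4.e-04 -7.e-04 -1.e+00] shift [-0.2028  0.3366  0.0052] turn -0.6838 F [-0.4  0.2  0.8] w 0.0937
```

Call:
apply_moves(
  moves=[
    [-0.025, 0.042, 0, -0.14],
    [-0.05, 0.084, 0, -0.28],
    [-0.075, 0.126, 0, -0.42],
    [-0.1, 0.168, 0, -0.56],
    [-0.125, 0.21, 0, -0.684],
  ],
)

```text
t: 0.65
position: [0.3464, 0.3256, 0.2054]
orientation: [0.0, 0.601, 0.799, -0.0]
contact_force: [-0.2, 0.7, 0.6]
width: 0.0943
```

```bash
python3 -c "
from h import *
go([.443,.1935,.2],.295)"
```

```text
t 0.65 pos [0.3464 0.3256 0.2054] xang 0.2819 tilt [-0.e+00 -1.e-04 -1.e+00] shift [-0.1538  0.056   0.0054] turn -0.0131 F [-0.2  0.7  0.6] w 0.0943
```

Call:
apply_moves(
  moves=[
    [-0.047, 0.015, 0, 0],
    [-0.093, 0.03, 0, 0],
    [-0.14, 0.046, 0, 0],
    [-0.14, 0.046, 0, 0],
    [-0.14, 0.046, 0, 0],
  ],
)

```text
t: 1.15
position: [0.4284, 0.2044, 0.2053]
orientation: [-0.0, 0.604, 0.797, -0.0]
contact_force: [0.4, 1.0, -0.8]
width: 0.0939
```

```bash
python3 -c "
from h import *
c=cap('wrist'); save(c,'w1.png')
go([.443,.1935,.2],.295)"
```

```text
t 1.2 pos [0.4279 0.2053 0.2053] xang 0.2758 tilt [-5.e-04  0.e+00 -1.e+00] shift [-0.0155  0.0113  0.0053] turn -0.0192 F [-0.1 -0.2  0.6] w 0.0939
```

View pics/w1.png

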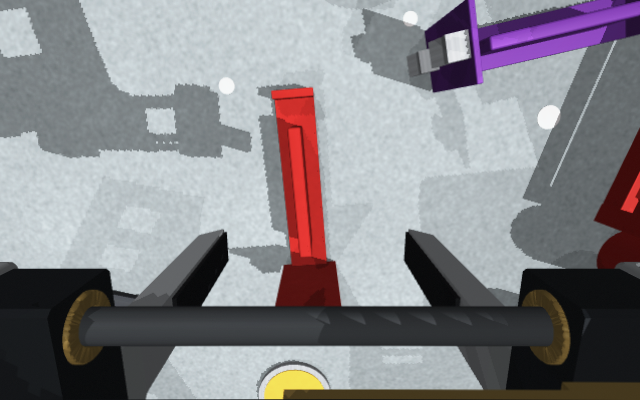

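The wrist view shows the red bracket between the fingers. The rib top is the bright strip from (295,128) to (304,256).

```bash
python3 - <<'E'
from h import *
c=load('wrist'); im=c['image']
for r in (140,170,200,230,250): print(r,[(int(x),int(im[r,x,0])) for x in range(272,330,3)])
hsv=cv2.cvtColor(im,cv2.COLOR_RGB2HSV)
P=onplane(c,[(289,128),(301,128),(297,256),(312,256)],.058);print(P.round(4).tolist())
m=(P[0]+P[1])/2;n=(P[2]+P[3])/2;print(m,n,np.arctan2(*(n-m)[[1,0]]),np.linalg.norm(n-m),np.linalg.norm(P[0]-P[1]),np.linalg.norm(P[2]-P[3]))
E
```

```text
140 [(272, 123), (275, 125), (278, 113), (281, 153), (284, 152), (287, 152), (290, 221), (293, 228), (296, 230), (299, 227), (302, 99), (305, 193), (308, 191), (311, 211), (314, 214), (317, 176), (320, 176), (323, 185), (326, 183), (329, 193)]
170 [(272, 124), (275, 118), (278, 119), (281, 108), (284, 153), (287, 151), (290, 150), (293, 220), (296, 227), (299, 230), (302, 226), (305, 99), (308, 192), (311, 193), (314, 192), (317, 177), (320, 156), (323, 176), (326, 182), (329, 195)]
200 [(272, 135), (275, 129), (278, 126), (281, 131), (284, 111), (287, 148), (290, 149), (293, 144), (296, 223), (299, 229), (302, 231), (305, 221), (308, 126), (311, 193), (314, 191), (317, 192), (320, 193), (323, 158), (326, 158), (329, 183)]
230 [(272, 204), (275, 169), (278, 137), (281, 129), (284, 131), (287, 125), (290, 149), (293, 148), (296, 146), (299, 228), (302, 231), (305, 231), (308, 221), (311, 140), (314, 193), (317, 195), (320, 195), (323, 198), (326, 169), (329, 188)]
250 [(272, 130), (275, 126), (278, 124), (281, 129), (284, 125), (287, 130), (290, 181), (293, 227), (296, 215), (299, 178), (302, 231), (305, 232), (308, 228), (311, 156), (314, 193), (317, 194), (320, 196), (323, 196), (326, 169), (329, 178)]
[[0.3807, 0.1665, 0.058], [0.3778, 0.1768, 0.058], [0.4968, 0.205, 0.058], [0.4928, 0.2191, 0.058]]
[0.37925072 0.17164026 0.058     ] [0.49482431 0.21204483 0.058     ] 0.33631872350865477 0.1224327723686449 0.01072612698069993 0.0146079244534997
```

```bash
python3 - <<'E'
from h import *
c=load('wrist')
P=onplane(c,[(294.8,140),(298,170),(300.9,200),(304,230),(306,250)],.058)
k=np.polyfit(P[:,0],P[:,1],1); yaw=np.arctan(k[0]); print(P.round(4).tolist(),yaw)
e=onplane(c,[(294,127.5)],.058)[0]; u=np.array([np.cos(yaw),np.sin(yaw)])
g=e[:2]+.070*u; print('grasp',g,'origin',g+.09*u)
go([*g,.1],yaw)
E
```

```text
[[0.3895, 0.1742, 0.058], [0.415, 0.184, 0.058], [0.4417, 0.194, 0.058], [0.4693, 0.2046, 0.058], [0.4884, 0.2118, 0.058]] 0.36303064623462183
grasp [0.4445075  0.19552484] origin [0.52864174 0.22748465]
t 1.2 pos [0.4279 0.2053 0.2053] xang 0.2758 tilt [-5.e-04  0.e+00 -1.e+00] shift [-0.014   0.0134  0.1053] turn -0.0872 F [-0.1 -0.2  0.6] w 0.0939
```

Call:
apply_moves(
  moves=[
    [-0.014, 0.013, 0, -0.085],
    [-0.014, 0.013, 0.03, -0.085],
    [-0.014, 0.013, 0.065, -0.085],
    [-0.014, 0.013, 0.1, -0.085],
    [-0.014, 0.013, 0.1, -0.085],
  ],
)

```text
t: 1.7
position: [0.4417, 0.1957, 0.102]
orientation: [-0.002, 0.568, 0.823, -0.003]
contact_force: [0.9, 0.2, 1.1]
width: 0.0936
```

```bash
python3 -c "
from h import *
go([.4445,.1955,.017],.36)"
```

```text
t 1.7 pos [0.4417 0.1957 0.102 ] xang 0.3635 tilt [-0.0066 -0.0022 -1.    ] shift [-0.0012  0.0031  0.0849] turn 0.0035 F [0.9 0.2 1.1] w 0.0936
```

Call:
apply_moves(
  moves=[
    [0, 0, 0.03, 0],
    [0, 0, 0.055, 0],
    [0, 0, 0.075, 0],
    [0, 0, 0.083, 0],
    [0, 0, 0.083, 0],
  ],
)

```text
t: 2.2
position: [0.4445, 0.1958, 0.023]
orientation: [-0.0, 0.568, 0.823, -0.0]
contact_force: [-0.3, -0.3, 1.2]
width: 0.0936
```

Call:
apply_moves(
  moves=[
    [0, 0, 0, 0],
    [0, 0, 0, 0],
  ],
)

```text
t: 2.4
position: [0.4452, 0.1956, 0.0238]
orientation: [0.001, 0.568, 0.823, 0.001]
contact_force: [-0.6, -0.5, -0.5]
width: 0.0942
```

```bash
python3 -c "
from h import *
go([.4445,.1955,.017],.36)"
```

```text
t 2.4 pos [0.4452 0.1956 0.0238] xang 0.3616 tilt [ 1.9e-03  7.0e-04 -1.0e+00] shift [ 0.0001 -0.0007  0.0068] turn 0.0016 F [-0.6 -0.5 -0.5] w 0.0942
```

Call:
apply_moves(
  moves=[
    [0, 0, 0.006, 0],
    [0, 0, 0.006, 0],
    [0, 0, 0.006, 0],
  ],
)

```text
t: 2.7
position: [0.4444, 0.1952, 0.0165]
orientation: [-0.0, 0.569, 0.823, -0.0]
contact_force: [0.3, 0.1, -0.4]
width: 0.0941
```

Call:
apply_moves(
  moves=[
    [0, 0, 0, 0],
    [0, 0, 0, 0],
    [0, 0, 0, 0],
    [0, 0, 0, 0],
    [0, 0, 0, 0],
  ],
  hand=1,
)

```text
t: 3.2
position: [0.4445, 0.1952, 0.0165]
orientation: [0.0, 0.569, 0.823, 0.0]
contact_force: [-0.2, 0.3, 0.6]
width: 0.0577
```

Call:
apply_moves(
  moves=[
    [0, 0, 0, 0],
    [0, 0, 0, 0],
    [0, 0, 0, 0],
    [0, 0, 0, 0],
    [0, 0, 0, 0],
  ],
)

```text
t: 3.7
position: [0.4445, 0.1952, 0.0165]
orientation: [0.0, 0.569, 0.823, 0.0]
contact_force: [-0.2, -0.3, 0.2]
width: 0.0174
```

Call:
apply_moves(
  moves=[
    [0, 0, 0, 0],
    [0, 0, 0, 0],
    [0, 0, 0, 0],
    [0, 0, 0, 0],
  ],
)

```text
t: 4.1
position: [0.4446, 0.1951, 0.0165]
orientation: [0.0, 0.569, 0.823, -0.0]
contact_force: [1.3, -1.1, -0.1]
width: 0.0119
```

Call:
apply_moves(
  moves=[
    [0, 0, -0.02, 0],
    [0, 0, -0.05, 0],
    [0, 0, -0.09, 0],
    [0, 0, -0.12, 0],
    [0, 0, -0.12, 0],
  ],
)

```text
t: 4.6
position: [0.4457, 0.1958, 0.1396]
orientation: [0.002, 0.568, 0.823, 0.002]
contact_force: [0.4, 0.4, -4.7]
width: 0.0116
```

```bash
python3 -c "
from h import *
# pre-insert: bracket origin 45+ mm in front of face
u=np.array([np.cos(.05),np.sin(.05)]); f=np.array([.654,-.0125])
p=f-u*(.05+.09); go([*p,.137],.05)
c=cap('side'); save(c,'s1.png')"
```

```text
t 4.6 pos [0.4457 0.1958 0.1396] xang 0.3615 tilt [ 0.0052  0.002  -1.    ] shift [-0.2256 -0.0121  0.0025] turn 0.3115 F [ 0.4  0.4 -4.7] w 0.0116
```

Call:
apply_moves(
  moves=[
    [-0.025, -0.001, 0, 0.035],
    [-0.05, -0.003, 0, 0.07],
    [-0.075, -0.004, 0, 0.105],
    [-0.1, -0.005, 0, 0.14],
    [-0.125, -0.007, 0, 0.175],
  ],
)

```text
t: 5.15
position: [0.4813, 0.0748, 0.1339]
orientation: [-0.001, 0.639, 0.769, -0.001]
contact_force: [0.5, -0.0, -5.3]
width: 0.0117
```

```bash
python3 -c "
from h import *
u=np.array([np.cos(.05),np.sin(.05)]); f=np.array([.654,-.0125])
p=f-u*(.05+.09); go([*p,.137],.05)"
```

```text
t 5.15 pos [0.4813 0.0748 0.1339] xang 0.185 tilt [-3.8e-03 -2.0e-04 -1.0e+00] shift [-0.0987  0.015  -0.0032] turn 0.135 F [ 0.5 -0.  -5.3] w 0.0117
```

Call:
apply_moves(
  moves=[
    [-0.025, 0.003, 0, 0.035],
    [-0.05, 0.007, 0, 0.07],
    [-0.075, 0.011, 0, 0.105],
    [-0.093, 0.015, 0, 0.135],
    [-0.093, 0.015, 0, 0.135],
  ],
)

```text
t: 5.65
position: [0.5135, -0.0144, 0.1338]
orientation: [-0.001, 0.69, 0.724, -0.001]
contact_force: [-0.7, -0.3, -4.9]
width: 0.0115
```

Call:
apply_moves(
  moves=[
    [0, 0, 0.015, 0],
    [0, 0, 0.03, 0],
    [0, 0, 0.034, 0],
    [0, 0, 0.034, 0],
    [0, 0, 0.034, 0],
  ],
)

```text
t: 6.15
position: [0.5141, -0.0126, 0.1025]
orientation: [-0.0, 0.689, 0.725, -0.0]
contact_force: [-0.3, 0.7, -4.8]
width: 0.0119
```

```bash
python3 -c "
from h import *
u=np.array([np.cos(.05),np.sin(.05)]); f=np.array([.654,-.0125])
p=f-u*(.05+.09); go([*p,.1025],.05)
c=cap('side'); t=cap('top')
a=cv2.cvtColor(c['image'],cv2.COLOR_RGB2BGR)[100:280,270:490]; b=cv2.cvtColor(t['image'],cv2.COLOR_RGB2BGR)[70:250,270:400]
a=cv2.resize(a,None,fx=2.2,fy=2.2,interpolation=cv2.INTER_CUBIC);b=cv2.resize(b,None,fx=2.2,fy=2.2,interpolation=cv2.INTER_CUBIC)
cv2.imwrite('pics/c2.png',np.hstack([a,b]))"
```

```text
t 6.15 pos [ 0.5141 -0.0126  0.1025] xang 0.0518 tilt [-1.e-04  1.e-04 -1.e+00] shift [-0.0069 -0.0003  0.    ] turn 0.0018 F [-0.3  0.7 -4.8] w 0.0119
```

View pics/c2.png

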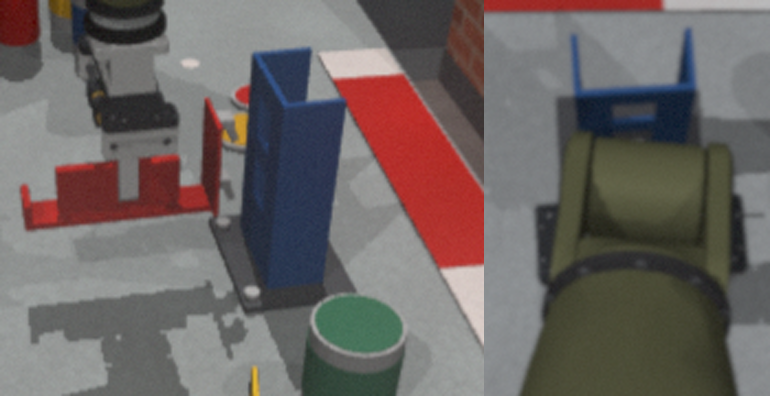

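The side view shows the bracket held in front of the slots. Its arm runs from (28,228) to (213,213) in the crop. I'll check its pitch and offset by projecting the expected corners.

```bash
python3 - <<'E'
from h import *
c=load('side'); o=c['obs']; R=qR(o['orientation']); 
yaw=.052; X=np.array([np.cos(yaw),np.sin(yaw),0]);Y=np.array([-X[1],X[0],0]);Z=np.array([0,0,1])
O=o['position']+.09*X; O[2]-=.0165
B=lambda x,y,z:O+X*x+Y*y+Z*z
f=lambda P:(proj(c,P)-[270,100])*2.2
print('arm tail bot',f(B(-.195,-.02,0)),'rib top ends',f(B(-.16,-.006,.058)),f(B(-.035,-.006,.058)),'plate bot rear/front -y',f(B(0,-.03,0)),f(B(-.005,-.03,0)),'plate top -y,+y',f(B(0,-.03,.105)),f(B(-.005,.03,.105)))
p=np.array([.654,-.0125,0]); q=.05;PX=np.array([np.cos(q),np.sin(q),0]);PY=np.array([-PX[1],PX[0],0])
for y in(-.055,.055):print('post top',f(p+PY*y+Z*.225),'bot',f(p+PY*y+Z*.008))
for a in (('slot',-.02,.15),('slot',.02,.15),('slot',.02,.196),('slot',-.02,.196),('lo',.02,.126),('lo',-.02,.08)): print(a,f(p+PY*a[1]+Z*a[2]))
im=cv2.cvtColor(c['image'],cv2.COLOR_RGB2BGR)[110:240,340:440]
print(np.arctan2(1,1)) if 0 else None
cv2.imwrite('pics/c3.png',np.hstack([cv2.resize(cv2.cvtColor(c['image'],cv2.COLOR_RGB2BGR)[150:220,270:380],None,fx=4,fy=4,interpolation=cv2.INTER_CUBIC),cv2.resize(im[10:80],None,fx=3,fy=4,interpolation=cv2.INTER_CUBIC)]))
E
```

```text
arm tail bot [[ 24.90038357 231.1897873 ]] rib top ends [[ 55.33224045 171.49876829]] [[180.2138843  158.76997929]] plate bot rear/front -y [[217.71275928 216.186686  ]] [[212.89749837 216.71257894]] plate top -y,+y [[222.58599157 127.06340624]] [[203.16609295  96.74864131]]
post top [[285.62873581 107.89791115]] bot [[268.41309461 289.82987262]]
post top [[254.08425651  52.93729688]] bot [[241.48291    227.75178329]]
('slot', -0.02, 0.15) [[269.13100277 156.55745015]]
('slot', 0.02, 0.15) [[258.3179044  135.50361522]]
('slot', 0.02, 0.196) [[261.46769788  95.66420855]]
('slot', -0.02, 0.196) [[272.66408924 116.0742465 ]]
('lo', 0.02, 0.126) [[256.74336625 155.48262295]]
('lo', -0.02, 0.08) [[264.12599606 214.20541275]]
```

View pics/c3.png

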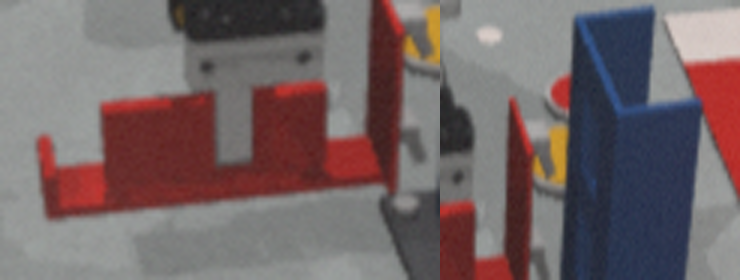

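The pitch is fine, within about 2 mm of expected, and the post estimate agrees. I'll correct the lateral offset by -7 mm and approach.

Call:
apply_moves(
  moves=[
    [-0.007, 0, 0, 0],
    [-0.007, 0.008, 0, 0],
    [-0.007, 0.016, 0, 0],
    [-0.007, 0.023, 0, 0],
    [-0.007, 0.023, 0, 0],
  ],
)

```text
t: 6.75
position: [0.5383, -0.0185, 0.1023]
orientation: [0.0, 0.689, 0.725, 0.0]
contact_force: [-0.8, 0.1, -4.6]
width: 0.0117
```

Call:
apply_moves(
  moves=[
    [0, 0.004, 0, 0],
    [0, 0.008, 0, 0],
    [0, 0.012, 0, 0],
    [0, 0.016, 0, 0],
    [0, 0.016, 0, 0],
  ],
)

```text
t: 7.25
position: [0.5538, -0.0178, 0.1024]
orientation: [0.0, 0.689, 0.725, 0.0]
contact_force: [-0.2, 0.0, -4.4]
width: 0.0117
```

```bash
python3 -c "
from h import *
u=np.array([np.cos(.05),np.sin(.05)]); f=np.array([.654,-.0125])
p=f-u*.09; go([*p,.1025],.05)"
```

```text
t 7.25 pos [ 0.5538 -0.0178  0.1024] xang 0.0514 tilt [ 2.e-04 -0.e+00 -1.e+00] shift [ 0.0003  0.0103 -0.0001] turn 0.0014 F [-0.2  0.  -4.4] w 0.0117
```

Call:
apply_moves(
  moves=[
    [0, 0.003, 0, 0],
    [0, 0.006, 0, 0],
    [0, 0.009, 0, 0],
    [0, 0.009, 0, 0],
  ],
)

```text
t: 7.65
position: [0.5623, -0.0175, 0.1023]
orientation: [-0.0, 0.689, 0.725, -0.0]
contact_force: [-2.3, -1.2, -3.7]
width: 0.0118
```

Call:
apply_moves(
  moves=[
    [0, 0.001, 0, 0],
    [0, 0.002, 0, 0],
    [0, 0.002, 0, 0],
  ],
)

```text
t: 7.95
position: [0.5627, -0.0177, 0.1022]
orientation: [-0.002, 0.689, 0.725, -0.002]
contact_force: [-17.6, -4.8, 2.5]
width: 0.0118
```

Contact came at origin x of about 0.652, so the plate meets the face as expected. I'll ease back 1.5 mm and lower.

Call:
apply_moves(
  moves=[
    [0, -0.0015, 0, 0],
    [0, -0.0015, 0.006, 0],
    [0, -0.0015, 0.012, 0],
    [0, -0.0015, 0.016, 0],
    [0, -0.0015, 0.016, 0],
  ],
)

```text
t: 8.45
position: [0.5626, -0.0173, 0.0858]
orientation: [-0.0, 0.689, 0.725, -0.0]
contact_force: [-2.9, -0.1, -6.6]
width: 0.0122
```

Call:
apply_moves(
  moves=[
    [0, 0, 0.003, 0],
    [0, 0, 0.006, 0],
    [0, 0, 0.008, 0],
    [0, 0, 0.008, 0],
  ],
)

```text
t: 8.85
position: [0.5626, -0.0173, 0.0784]
orientation: [-0.0, 0.689, 0.725, -0.0]
contact_force: [-4.4, 0.3, -5.1]
width: 0.012
```

Call:
apply_moves(
  moves=[
    [0, 0, 0.001, 0],
    [0, 0, 0.002, 0],
    [0, 0, 0.002, 0],
  ],
)

```text
t: 9.15
position: [0.5626, -0.0174, 0.0766]
orientation: [-0.0, 0.689, 0.725, -0.0]
contact_force: [-5.8, -0.1, -1.8]
width: 0.0119
```

Call:
apply_moves(
  moves=[
    [0, 0, 0.001, 0],
    [0, 0, 0.002, 0],
    [0, 0, 0.002, 0],
  ],
)

```text
t: 9.45
position: [0.5626, -0.0174, 0.0752]
orientation: [-0.0, 0.689, 0.725, -0.0]
contact_force: [-11.7, 0.1, 5.0]
width: 0.0117
```

The upward force rose right at the seated height. I'll check with one picture before letting go.

```bash
python3 -c "
from h import *
c=cap('side')
a=cv2.cvtColor(c['image'],cv2.COLOR_RGB2BGR)[100:280,290:440]
cv2.imwrite('pics/c4.png',cv2.resize(a,None,fx=3.3,fy=3.3,interpolation=cv2.INTER_CUBIC))"
```

```text
(no output)
```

View pics/c4.png

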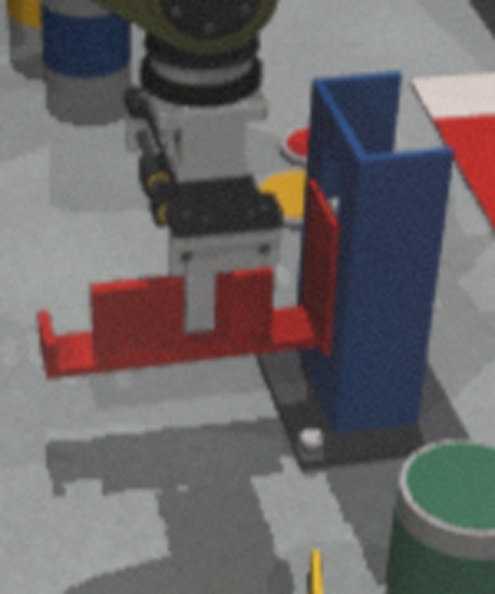

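The plate lies flat against the post face, with its lower corner near (325,352), and the arm looks level. Releasing now.

Call:
apply_moves(
  moves=[
    [0, 0, -0.001, 0],
    [0, 0, -0.001, 0],
  ],
)

```text
t: 9.7
position: [0.5626, -0.0173, 0.0755]
orientation: [-0.0, 0.689, 0.725, -0.0]
contact_force: [-8.1, -1.0, -0.9]
width: 0.0118
```

Call:
apply_moves(
  moves=[
    [0, 0, 0, 0],
    [0, 0, 0, 0],
    [0, 0, 0, 0],
    [0, 0, 0, 0],
    [0, 0, 0, 0],
  ],
  hand=0,
)

```text
t: 10.2
position: [0.5631, -0.0173, 0.0756]
orientation: [0.0, 0.689, 0.725, 0.0]
contact_force: [-0.1, -0.5, 0.3]
width: 0.0487
```

Call:
apply_moves(
  moves=[
    [0, 0, 0, 0],
    [0, 0, 0, 0],
    [0, 0, 0, 0],
    [0, 0, 0, 0],
    [0, 0, 0, 0],
  ],
)

```text
t: 10.7
position: [0.5629, -0.0173, 0.0755]
orientation: [0.0, 0.689, 0.725, 0.0]
contact_force: [0.4, 0.0, 0.8]
width: 0.0881
```

Call:
apply_moves(
  moves=[
    [0, 0, -0.02, 0],
    [0, 0, -0.04, 0],
    [0, 0, -0.07, 0],
    [0, 0, -0.1, 0],
    [0, 0, -0.13, 0],
  ],
)

```text
t: 11.2
position: [0.5627, -0.0173, 0.2067]
orientation: [-0.0, 0.689, 0.725, 0.0]
contact_force: [0.4, -0.0, -0.3]
width: 0.0942
```

Call:
apply_moves(
  moves=[
    [0, 0, 0, 0],
    [0, 0, 0, 0],
    [0, -0.04, 0, 0],
    [0, -0.08, 0, 0],
    [0, -0.08, 0, 0],
  ],
)

```text
t: 11.7
position: [0.4793, -0.0213, 0.2039]
orientation: [-0.001, 0.689, 0.725, -0.001]
contact_force: [-0.1, 0.4, 0.2]
width: 0.094
```

```bash
python3 -c "
from h import *
go([.55,0,.2],.05)
c=cap('side')
a=cv2.cvtColor(c['image'],cv2.COLOR_RGB2BGR)[100:280,290:440]
cv2.imwrite('pics/c5.png',cv2.resize(a,None,fx=3.3,fy=3.3,interpolation=cv2.INTER_CUBIC))"
```

```text
t 11.7 pos [ 0.4793 -0.0213  0.2039] xang 0.0511 tilt [-3.6e-03  4.0e-04 -1.0e+00] shift [0.0177 0.0717 0.0037] turn 0.0011 F [-0.1  0.4  0.2] w 0.094
```

View pics/c5.png

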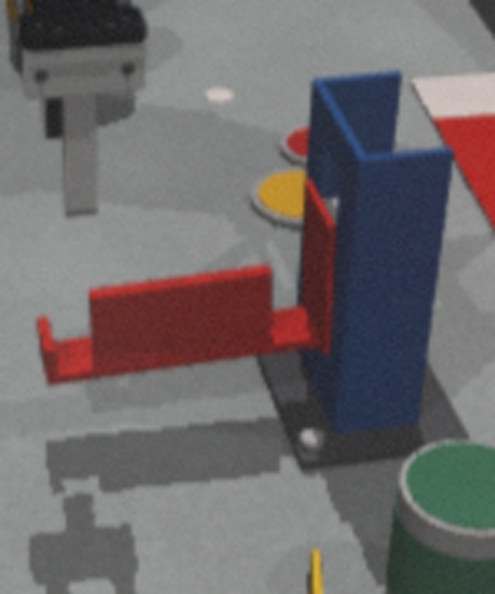

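The bracket hangs freely. The arm tail dropped only about 3 mm (roughly 1°) and the gripper is clear.

```bash
python3 -c "
from h import *
print(robot.finish_job())"
```

```text
the job is handed in; nothing more can be done
None
```

The red bracket is hooked into both slots of the blue post and hanging on its own, and the job was handed in at about 12 s. No verdict was reported.

**What I did:** I gripped the rib, carried the bracket to the post and pushed the hooks in until the plate met the face. That contact came at bracket origin x ≈ 0.652 m, against an expected 0.654 m. I then lowered it until the necks rested on the slot edges, let go and backed the gripper away.

**Last checks:**
- **Height:** the upward load came on at an origin height of about 60 mm, which is the seated height. This was inferred from the gripper position. I did not measure it separately from the image after release.
- **Attitude:** the final side picture shows the plate against the post face and the arm nearly level. The arm tail sank about 3 mm on release, roughly 1 degree.
- **Centring and squareness:** I checked these only through the tool pose against my post estimate, which is good to a few mm.
- **Gripper:** it is clear of everything and the force reading is about zero.
- **Yellow bracket and tin:** my moves stayed away from both and no unexpected forces showed. I did not re-measure their positions.

**Disagreement:** the first top-view estimates of the bracket's heading differed, at 0.29 to 0.35 rad. I used the close-up value of 0.36 rad.

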